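# Set the mitre trimmer's left fence to its 45 degree stop

## Robot

A 6-joint arm with a two-finger parallel gripper is mounted at the origin on the work surface. World frame = base frame: x ahead of the robot, y to its left, z up, the work surface at z = 0. Lengths are in m, angles in rad, forces in N, time in s.
With the tool pointing down it reaches from about 0.35 to 0.775 m from the base axis. Payload 7.3 kg.
Tool frame: the origin (TCP) lies at the very end of the fingers, on their centre line; the grasp point (between the pads) lies 19 mm behind it; z points along the fingers, y is the direction in which the jaws open and shut (so a half turn about z gives the same grasp; the last joint's range is limited). The gripper opens to 92 mm and grips with 3 to 60 N. Pads are 19 mm wide; open, the fingers measure 130 mm over their backs; the gripper's body (75 mm by 190 mm) begins 47 mm behind the grasp point.
Start: joints at [0.989, 0.342, 1.524, -0, 1.275, -0.146], TCP at [0.222, 0.476, 0.227] pointing down, gripper open.
Joint ranges: [-2.53, 2.53], [-0.77, 2.02], [0.04, 2.7], [-1, 4.14], [0.28, 2.66], [-3.11, 3.11]. Speed limits (rad/s): [2.57, 2.57, 3.14, 3.14, 3.14, 3.14].

## Interface

Orientations are given as a rotation vector (axis times angle).
In Python, from plant import * gives the robot as it stands.
- The arm moves only by the tool apply_moves, never from a script. Its argument "plan" is a list of rows, each a list of 7 numbers: the shift along the tool's x, y, z each as a share of 0.3 m, from -1 to 1, then the turn, a rotation vector about the tool's x, y, z each as a share of 90 degrees, from -1 to 1, then the closure, from 0 (fully open) to 1 (shut). In form: [[tx, ty, tz, ax, ay, az, fingers], ...]. A call has 1 to 10 rows; each row is the pose to reach, as a shift and turn from the pose commanded when the call began, along the tool's axes at that moment; what a row does not reach only later rows make up. A row lasts 1/8 s, in which the tool goes at most 62.5 mm and 10.7 degrees, less where a joint would pass 70% of its speed; a pose out of reach is approached as far as the arm can. A call with a number of a shift or a turn outside -1 to 1 is refused whole. A call with a gripper value outside its range is refused whole. The fingers move at their own pace and stop on an object; "force" is the grip in N (left out, the last holds). Time passes only in rows, so rows that repeat a pose let the fingers close. It gives the time, the measured TCP pose, the force and the opening at its end, in the units of the state.
- observe(): the state, without advancing time (a new reading comes with each control period).
- grab_frame(name): name is "scene" or "top"; returns a dict with "frame" (384x512x3 uint8, red, green, blue), "fx", "fy", "cx", "cy" (pixels), "rvec" (rotation vector, rad) and "tvec" (3), from world to camera coordinates, as OpenCV has them. Camera axes: x right, y down, z forward; pixel columns grow to the right and rows downward; lengths in m; the calibration is good to about 2 mm. A picture is of the moment at which its call begins. There is no depth.
- hand_in(): hands the job in, once; it reports no verdict.
Trained networks look in the newest picture that a camera, given by its name, has taken for a name from the list of things; names that differ only in an ending like _2 or _b are one class to them, and where a whole thing is asked for, a point or a joint stands for the part that bears it (a point fixed in the world has none). Each returns a list of dicts, best first, with "confidence" (0 to 1); they miss things now and then, are a little off and sometimes report something else, mostly with a low value. They report only what shows in the picture. A call takes as long as a camera call.
- find_in(query, camera): "box" ([left, top, right, bottom] in pixels, round what is visible of it).
- cut_out(query, camera): "mask" (384x512 bool, what is visible of it) and "box" ([left, top, right, bottom] in pixels, round what is visible of it).
- landmark_of(query, camera): "pixel" ([row, column] in pixels: a listed point, or the origin of a listed thing).
The state is a dict: "time": time; "q": joint angles; "qvel": joint speeds; "tau": joint torques, N m; "tool_pos": TCP position; "eef_rot": TCP orientation; "force": force on the tool from outside, world axes, zero at the start; "torque": the same for the moment, N m; "gripper_width": finger opening in m.
Only numpy, scipy, OpenCV 4.12 (cv2) and the standard library are available. Lean on these libraries where they do the work, as an engineer would, in place of code of your own. Each camera call takes 0.05 s, during which the arm holds its last target. There are 200 camera calls.

## Task

The left-hand fence of the mitre trimmer still stands square: draw its sprung index pin by the knob, swing the fence out, past the middle hole, to the 45 degree stop at the end of the arc, and let the pin spring fully home in that hole. The stop plate has been trimmed for true corners, so feel for its hole with the pin riding on the plate, and do not wrench the fence against the pin. Keep your hand off the knives and their carriage, and leave everything else where it lies.

Things in the scene. Friction and masses are not known exactly. Their poses are not given: they have to be found in the camera images.
- trimmer: Picture framer's mitre trimmer, fixed to the bench: grey cast bed 290 x 500 x 40 mm with a steel top, green knife carriage along its back, a fence at left and right. Origin: on the bench under the bed, midway between its ends, 155 mm behind its front edge; x to the back, y to the operator's left, z up. The right fence is clamped at 45 degrees and has an equal knob: leave it.
- pivot (a point): Upright pivot axis of the left fence, at the bed's top (40 mm above the bench); trimmer x +45, y +45 mm; axes as the trimmer's. Centred on it lies the left index arc: flat steel, 34 mm wide, mean radius 170 mm, top 48 mm above the bench, with upright 10 mm holes at fence angles 0 (square, pin now in it) and 0.393 rad (middle hole, octagons).
- stop_nominal (a point): Where the drawing puts the 45 degree hole: fence angle 0.785 rad, 170 mm from the pivot, at the arc's top (48 mm above the bench); axes as the trimmer's. The true hole, 10 mm wide, is in a stop plate 40 mm wide that continues the arc at the same height, flush, to the end of the swing. The plate has been trimmed along the arc: its hole lies up to 0.055 rad (9 mm) either side of here.
- fence (a joint): Left fence angle, rad: 0 = square, its arm pointing to the trimmer's front (-x); grows as it swings to the operator's left (clockwise from above), -0.03 to 0.93; about 1 N of friction at the knob. The arm carries an upright aluminium face, its top 82 mm above the bench, and at its outer end, 170 mm from the pivot, the plunger's barrel, 22 mm in diameter, top 82 mm above the bench.
- plunger (a joint): How far the left index pin is drawn up, m: 0 = fully home in a hole (pin tip 7 mm below the top of the arc), 0.007 = its tip rests on top of the arc, 0.012 = stop. Return spring: 6 N at 0, 9.6 N at the stop; when let go it drops by itself. With the pin riding on the oiled arc, a push of 3 to 5 N at the knob slides the fence along.
- index_pin: Steel index pin of the left fence, 8 mm in diameter with a flat end, rigid with the knob. Origin: on its axis at its tip, 41 mm above the bench when home. It bends if loaded, sideways against a hole or down on the arc, with more than about 25 N.
- knob_centre (a point): Centre of the left fence's pull knob: black upright cylinder, 28 mm in diameter, 32 mm high, on the pin's axis (170 mm from the pivot); 108 mm above the bench when the pin is home, and it rises with the pin. It does not turn on the fence: it turns with it.
- carriage: Green knife carriage 200 mm long on the slideway along the back of the trimmer, with a bare knife at both ends and an upright lever to 375 mm above the bench. Origin and axes as the trimmer's. Not to be touched.
- offcut: Bystander: MDF offcut 45 x 30 x 16 mm lying on the middle of the trimmer's bed; origin at the centre of its underside.
- pencil: Bystander: carpenter's pencil 160 x 8 x 8 mm lying along the left end of the bed; origin at the centre of its underside.
- bar: Bystander: frame bar, wood, 280 x 44 x 22 mm, lying left of the trimmer; origin at the centre of its underside.
- square: Bystander: try square, 120 mm stock and 170 mm blade, 18 mm high, lying on the bench to the left of the trimmer, beyond the bar; origin under the stock.
- tube_a: Bystander: paint tube 145 x 46 x 30 mm lying right of the trimmer; origin under its middle.
- glue: Bystander: glue bottle, 60 mm in diameter, 170 mm high, standing right of the trimmer, nearer the robot than the tube; origin at the centre of its underside.
- tape: Bystander: roll of masking tape, 104 mm in diameter, 25 mm high, lying to the front right; origin at the centre of its underside.

How it is judged:
By the outcome, as a careful person would: the job done as asked, in the order asked, and still so for the second after the job is handed in, with the robot touching nothing.
It also fails if it takes over 45 s, if anything falls off the work surface, if the arm or the gripper's body presses on something with over 40 N, if the wrist force passes 120 N, or if a joint passes its speed limit or range.

## Working session

There is one attempt and no reset: what is moved stays moved. The work goes in short steps, Python scripts to look and compute and a tool call to move; the robot and the scene stay as the last step left them, time stands still between calls to the robot, and variables do not carry over. Pictures are saved under pics/ and viewed, about 8 in all and at most 12, crops included, and the job is handed in when it is done.

Besides the shell and the picture viewer there is one more tool, called after "Request:" by a JSON object that holds its "fn" and its "kwargs". apply_moves: Moves the arm, as the interface text tells. Its arguments: {"type":"object","properties":{"plan":{"type":"array","items":{"type":"array","items":{"type":"number","minimum":-1,"maximum":1}}},"force":{"type":"number"}},"required":["plan"]}

```bash
mkdir -p pics; ls; cat > h.py <<'E'
from plant import *
import numpy as np, cv2
def cam(n):
    f=grab_frame(n); R=cv2.Rodrigues(np.array(f["rvec"],float))[0]; t=np.array(f["tvec"],float)
    return f,R,t
def ray(f,R,t,px,z):  # px=(row,col) -> world on plane z
    d=R.T@np.array([(px[1]-f["cx"])/f["fx"],(px[0]-f["cy"])/f["fy"],1.]); c=-R.T@t
    return c+d*(z-c[2])/d[2]
def proj(f,R,t,P):
    p=R@np.array(P)+t; return (f["fy"]*p[1]/p[2]+f["cy"],f["fx"]*p[0]/p[2]+f["cx"])
E
python3 - <<'E'
from h import *
s=observe(); print(s)
H={"trimmer":0,"pivot":.04,"stop_nominal":.048,"knob_centre":.108,"offcut":.04,"pencil":.04,"index_pin":.041,"bar":0,"square":0}
for n in("scene","top"):
    f,R,t=cam(n); cv2.imwrite(f"pics/{n}0.png",f["frame"][:,:,::-1]); print(n,-R.T@t)
    for k,z in H.items():
        for r in landmark_of(k,n)[:3]: print(k,np.round(r["pixel"],1),round(r["confidence"],2),ray(f,R,t,r["pixel"],z).round(4))
E
```

```text
pics
{'time': 0.0, 'q': array([ 9.89005273e-01,  3.42718609e-01,  1.52500958e+00,  1.03374215e-05,
        1.27540586e+00, -1.46003017e-01]), 'qvel': array([ 0.00093891, -0.00148724,  0.00084468, -0.00124229, -0.00072545,
        0.00280145]), 'tau': array([-9.63069488e-05, -4.31255150e+01, -2.44218725e+01,  7.16517703e-02,
        5.61318209e-02, -2.21439227e-04]), 'tool_pos': array([0.2213685 , 0.47559958, 0.2260497 ]), 'eef_rot': array([-6.79014253e-01, -3.06676282e+00,  2.25673921e-03]), 'force': array([ 0.44781673, -0.17579797, -1.01342778]), 'torque': array([-0.03916966,  0.01398334,  0.00600188]), 'gripper_width': 0.09175696181914975}
scene [ 1.0910384  -0.68152876  0.70759228]
trimmer [235.5 276.3] 0.77 [ 0.5965 -0.0858  0.    ]
pivot [225.9 298.8] 0.93 [ 0.6423 -0.0485  0.04  ]
stop_nominal [186.  287.3] 0.98 [0.5061 0.0638 0.048 ]
knob_centre [178.  246.9] 0.41 [ 0.451  -0.0549  0.108 ]
offcut [325.5 138.3] 0.7 [ 0.6038 -0.5168  0.04  ]
offcut [219.7 259.2] 0.68 [ 0.5487 -0.1048  0.04  ]
pencil [185.3 308.1] 0.63 [0.5425 0.121  0.04  ]
index_pin [218.9 261.7] 0.48 [ 0.5521 -0.0984  0.041 ]
bar [155.1 338.7] 0.75 [0.4696 0.4051 0.    ]
square [178.6 395.4] 0.69 [0.6945 0.4074 0.    ]
top [ 0.32305637 -0.04816688  1.40931546]
trimmer [162.9 270.9] 0.68 [ 0.593 -0.1   -0.   ]
pivot [147.5 254.3] 0.62 [ 0.6329 -0.0471  0.04  ]
stop_nominal [189.3 216.7] 0.76 [0.5008 0.0651 0.048 ]
stop_nominal [174.  274.4] 0.65 [ 0.5496 -0.109   0.048 ]
knob_centre [200.1 259.6] 0.45 [ 0.463  -0.0641  0.108 ]
offcut [171.2 269.8] 0.69 [ 0.5595 -0.0953  0.04  ]
pencil [180.4 197.7] 0.56 [0.5286 0.1242 0.04  ]
index_pin [168.3 403.8] 0.31 [ 0.5731 -0.5064  0.041 ]
bar [204.8 108.2] 0.89 [0.4548 0.405  0.    ]
square [133.1 107.9] 0.91 [0.683  0.4177 0.    ]
```

```bash
python3 - <<'E'
import cv2
a=cv2.imread("pics/scene0.png"); b=cv2.imread("pics/top0.png")
cv2.imwrite("pics/s0c.png",cv2.resize(a[120:300,180:380],None,fx=3.3,fy=3.3,interpolation=2))
cv2.imwrite("pics/t0c.png",cv2.resize(b[90:290,170:370],None,fx=3,fy=3,interpolation=2))
E
```

```text
(no output)
```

View pics/s0c.png

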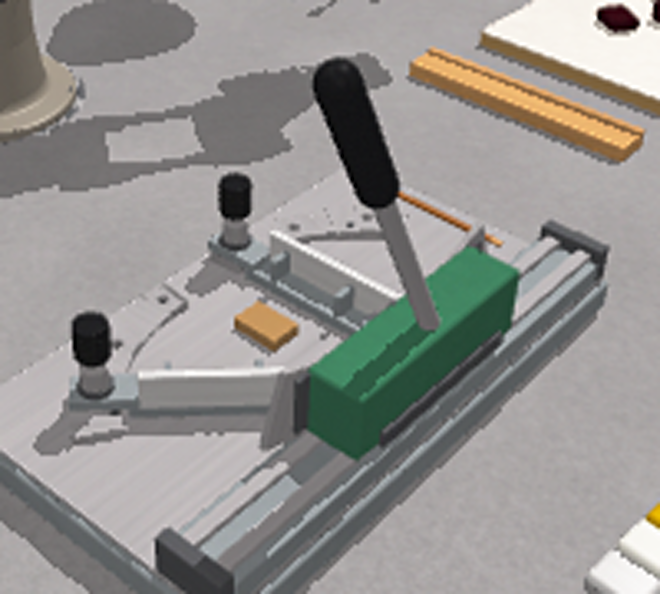

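View pics/t0c.png

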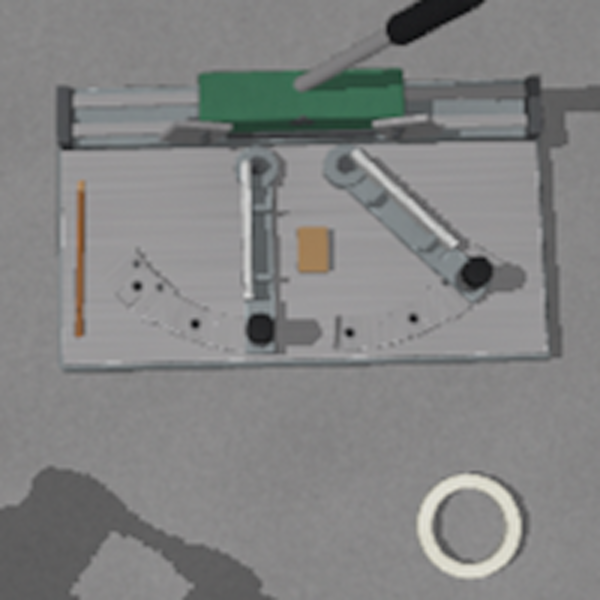

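The scene crop shows the left fence square with its black knob (full image about row 180, col 251). The top crop shows the left knob at (row 199, col 257), the middle hole at (198, 235), and three dark dots near the stop plate at about (185, 216), (178, 216) and (186, 223). The right fence's free holes are at (201, 286) and (196, 308). I'll fit the trimmer pose to these.

```bash
cat >> h.py <<'E'
def blob(g,r,c,h=3):
    r0,c0=int(round(r))-h,int(round(c))-h; w=g[r0:r0+2*h+1,c0:c0+2*h+1].astype(float)
    m=np.clip(np.median(w)-12-w,0,None); yy,xx=np.mgrid[r0:r0+2*h+1,c0:c0+2*h+1]
    return (m*yy).sum()/m.sum(),(m*xx).sum()/m.sum(),m.sum()
E
python3 - <<'E'
from h import *
from scipy.optimize import least_squares
f,R,t=cam("top"); g=cv2.cvtColor(f["frame"],cv2.COLOR_RGB2GRAY)
pts={}
for n,cx,cy in[("Lm",195,324),("R0",349,332),("Rm",414,318),("s1",137,286),("s2",137,263),("s3",160,287)]:
    b=blob(g,90+cy/3-.33,170+cx/3-.33,2 if n!="x" else 3); pts[n]=ray(f,R,t,b,.048); print(n,np.round(b,2),pts[n].round(4))
# knobs: dark components -> centroid of blob, mid height ~.112
for n,cx,cy in[("K0",260,328),("RK",475,271)]:
    r0,c0=int(90+cy/3)-8,int(170+cx/3)-8
    w=(g[r0:r0+17,c0:c0+17]<45).astype(np.uint8); k,l,s,ce=cv2.connectedComponentsWithStats(w)
    i=1+np.argmax(s[1:,4]); print(n,s[i],ce[i]+[c0,r0]); pts[n]=ray(f,R,t,(ce[i][1]+r0,ce[i][0]+c0),.117)
    print(pts[n].round(4))
def loc(side,a): return np.array([.045-.17*np.cos(a),side*(.045+.17*np.sin(a))])
M={"Lm":loc(1,.393),"R0":loc(-1,0),"Rm":loc(-1,.393),"K0":loc(1,0),"RK":loc(-1,.785)}
def W(p,l): c,s=np.cos(p[2]),np.sin(p[2]); return p[:2]+np.array([[c,-s],[s,c]])@l
o=least_squares(lambda p:np.concatenate([W(p,M[k])-pts[k][:2] for k in M]),[.6,-.09,0],loss="soft_l1",f_scale=.002)
p=o.x; print("pose",p.round(4))
for k in M: print(k,((W(p,M[k])-pts[k][:2])*1e3).round(1))
pv=W(p,np.array([.045,.045])); print("pivot",pv,"nom",W(p,loc(1,.785)))
for k in("s1","s2","s3","Lm","K0"):
    d=pts[k][:2]-pv; c,s=np.cos(p[2]),np.sin(p[2]); d=np.array([[c,s],[-s,c]])@d
    print(k,"r",np.hypot(*d).round(4),"ang",np.arctan2(d[1],-d[0]).round(4))
E
```

```text
Lm [197.52 234.65 430.  ] [0.4764 0.0105 0.048 ]
R0 [200.45 286.04 373.  ] [ 0.4692 -0.1446  0.048 ]
Rm [195.71 307.3  403.  ] [ 0.4843 -0.2089  0.048 ]
s1 [184.96 215.3  418.  ] [0.514  0.0696 0.048 ]
s2 [177.18 215.39 108.  ] [0.5378 0.0699 0.048 ]
s3 [185.28 222.83 104.  ] [0.5133 0.0469 0.048 ]
K0 [ 5  4  8  9 64] [256.5     199.21875]
[ 0.4644 -0.0551  0.117 ]
RK [ 4  4 10 10 72] [328.51388889 180.375     ]
[ 0.5213 -0.2621  0.117 ]
pose [ 0.5918 -0.0952  0.0345]
Lm [-0.4  0.4]
R0 [-0.8  0.1]
Rm [-0.7 -0.3]
K0 [0.9 0.5]
RK [ 1.  -0.8]
pivot [ 0.63524158 -0.048708  ] nom [0.5109118 0.0672321]
s1 r 0.1694 ang 0.8079
s2 r 0.1535 ang 0.9178
s3 r 0.1549 ang 0.6993
Lm r 0.1695 ang 0.3914
K0 r 0.1709 ang -0.0028
```

The pose fit is good to about 1 mm. The stop hole reads at about 0.808 rad, and the other two dots are screws at r = 154 mm. Next I'll go above the knob with the jaws along the swing tangent.

```bash
cat >> h.py <<'E'
PV=np.array([.6352,-.0487]); YAW=.0345
from scipy.spatial.transform import Rotation as Ro
def onarc(a,z,r=.17):  # TCP pose: centre on arc at fence angle a, jaws along tangent
    th=YAW-a; e=np.array([-np.cos(a),np.sin(a)]); c,s=np.cos(YAW),np.sin(YAW)
    p=PV+r*np.array([[c,-s],[s,c]])@e
    y=np.array([-np.sin(th),np.cos(th),0]); zz=np.array([0,0,-1.]); x=np.cross(y,zz)
    return np.r_[p,z],Ro.from_matrix(np.c_[x,y,zz])
def row(P0,R0,P,R):
    return np.r_[R0.inv().apply(P-P0)/.3,(R0.inv()*R).as_rotvec()/(np.pi/2)]
def meas():
    s=observe(); return np.array(s["tool_pos"]),Ro.from_rotvec(s["eef_rot"]),s
def st():
    P,R,s=meas(); d=P[:2]-PV; c,sn=np.cos(YAW),np.sin(YAW); d=np.array([[c,sn],[-sn,c]])@d; y=R.as_matrix()[:,1]
    th=np.arctan2(-y[0],y[1]); a=np.arctan2(d[1],-d[0])
    F=np.array(s["force"]); ly=np.array([-np.sin(YAW-a),np.cos(YAW-a),0])
    print("t",round(s["time"],2),"P",P.round(4),"ang",a.round(4),"toolang",(YAW-th).round(4),"r",np.hypot(*d).round(4),"tilt",(R.as_matrix()[:,2]+[0,0,1]).round(4),"F",F.round(1),"Ftan",(F@ly).round(1),"w",round(s["gripper_width"],4))
E
python3 - <<'E'
from h import *
P,R,s=meas(); P0=np.array([.222,.476,.227])
for z in(.227,.15): print(row(P0,R,*onarc(0,z)).round(4), onarc(0,z)[0])
E
```

```text
[-1.4818 -1.2608 -0.      0.      0.     -0.2994] [ 0.46530116 -0.05456384  0.227     ]
[-1.4818 -1.2608  0.2566  0.      0.     -0.2994] [ 0.46530116 -0.05456384  0.15      ]
```

Request:
{"fn": "apply_moves", "kwargs": {"plan": [[-0.9, -0.77, 0, 0, 0, -0.3, 0], [-0.9, -0.77, 0, 0, 0, -0.3, 0], [-0.9, -0.77, 0, 0, 0, -0.3, 0], [-0.9, -0.77, 0, 0, 0, -0.3, 0], [-0.9, -0.77, 0, 0, 0, -0.3, 0], [-0.9, -0.77, 0, 0, 0, -0.3, 0], [-0.9, -0.77, 0, 0, 0, -0.3, 0], [-0.9, -0.77, 0, 0, 0, -0.3, 0]], "force": 8}}

```text
time: 2.05
tool_pos: [0.3688, 0.1526, 0.2268]
eef_rot: [0.054, -3.141, -0.001]
force: [0.8, -0.3, -0.1]
gripper_width: 0.0915
```

```bash
python3 - <<'E'
from h import *
st(); P,R,s=meas()
print(row(P,R,*onarc(0,.151)).round(4))
E
```

```text
t 2.05 P [0.3688 0.1526 0.2268] ang 0.6817 toolang 0.0002 r 0.3339 tilt [-0.      0.0005  0.    ] F [ 0.8 -0.3 -0.1] Ftan 0.2 w 0.0915
[-2.978e-01 -7.014e-01  2.522e-01  3.000e-04 -0.000e+00 -1.000e-04]
```

Request:
{"fn": "apply_moves", "kwargs": {"plan": [[-0.298, -0.701, 0.252, 0, 0, 0, 0], [-0.298, -0.701, 0.252, 0, 0, 0, 0], [-0.298, -0.701, 0.252, 0, 0, 0, 0], [-0.298, -0.701, 0.252, 0, 0, 0, 0], [-0.298, -0.701, 0.252, 0, 0, 0, 0], [-0.298, -0.701, 0.252, 0, 0, 0, 0], [-0.298, -0.701, 0.252, 0, 0, 0, 0]]}}

```text
time: 2.92
tool_pos: [0.4655, -0.0527, 0.1516]
eef_rot: [-0.06, 3.14, 0.0]
force: [-0.0, 0.6, -0.4]
gripper_width: 0.0922
```

```bash
python3 - <<'E'
from h import *
st(); P,R,s=meas()
print(row(P,R,*onarc(0,.094)).round(4))
for n in("scene","top"):
    f,_,_=cam(n); cv2.imwrite(f"pics/{n}1.png",f["frame"][:,:,::-1])
a=cv2.imread("pics/scene1.png")[90:240,180:330]; b=cv2.imread("pics/top1.png")[130:280,180:330]
cv2.imwrite("pics/c1.png",cv2.resize(np.hstack([a,b]),None,fx=2.6,fy=2.6,interpolation=2))
E
```

```text
t 2.92 P [ 0.4655 -0.0527  0.1516] ang 0.0111 toolang -0.0036 r 0.1697 tilt [0.0006 0.0002 0.    ] F [-0.   0.6 -0.4] Ftan 0.6 w 0.0922
[ 1.00e-03 -6.30e-03  1.92e-01  1.00e-04  4.00e-04  2.30e-03]
```

View pics/c1.png

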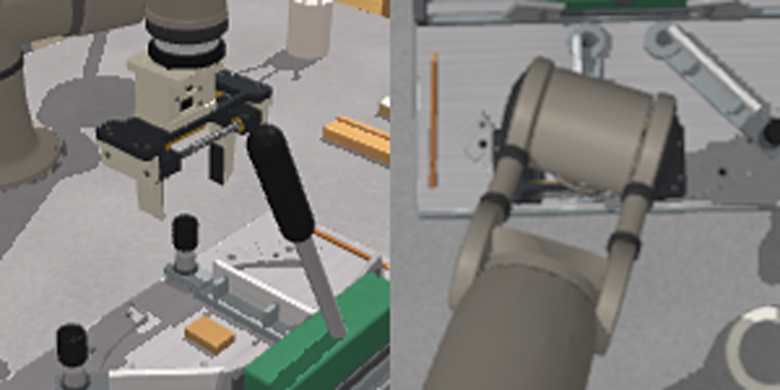

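The picture shows the open gripper over the left knob (scene crop about (184, 235)), well clear of the lever. I'll descend onto the knob.

Request:
{"fn": "apply_moves", "kwargs": {"plan": [[0, 0, 0.1, 0, 0, 0, 0.2], [0, 0, 0.19, 0, 0, 0, 0.4], [0, 0, 0.19, 0, 0, 0, 0.55], [0, 0, 0.19, 0, 0, 0, 0.6]]}}

```text
time: 3.52
tool_pos: [0.4663, -0.0542, 0.0951]
eef_rot: [-0.057, 3.14, -0.001]
force: [0.1, -1.2, 0.2]
gripper_width: 0.0563
```

```bash
python3 -c "
from h import *
st()"
```

```text
t 3.52 P [ 0.4663 -0.0542  0.0951] ang 0.0017 toolang -0.0016 r 0.169 tilt [ 0.0015 -0.0003  0.    ] F [ 0.1 -1.2  0.2] Ftan -1.2 w 0.0563
```

Now close gently with 8 N.

Request:
{"fn": "apply_moves", "kwargs": {"plan": [[0, 0, 0, 0, 0, 0, 0.65], [0, 0, 0, 0, 0, 0, 0.68], [0, 0, 0, 0, 0, 0, 0.8], [0, 0, 0, 0, 0, 0, 0.8], [0, 0, 0, 0, 0, 0, 0.8], [0, 0, 0, 0, 0, 0, 0.8]], "force": 8}}

```text
time: 4.28
tool_pos: [0.4659, -0.0545, 0.0945]
eef_rot: [-0.056, 3.14, -0.0]
force: [-0.9, 0.6, 6.3]
gripper_width: 0.028
```

```bash
python3 -c "
from h import *
st()"
```

```text
t 4.28 P [ 0.4659 -0.0545  0.0945] ang 0.0003 toolang -0.0009 r 0.1694 tilt [ 0.0007 -0.0001  0.    ] F [-0.9  0.6  6.3] Ftan 0.6 w 0.028
```

Request:
{"fn": "apply_moves", "kwargs": {"plan": [[0, 0, 0, 0, 0, 0, 0.8], [0, 0, 0, 0, 0, 0, 0.8], [0, 0, -0.01, 0, 0, 0, 0.8], [0, 0, -0.02, 0, 0, 0, 0.8], [0, 0, -0.033, 0, 0, 0, 0.8], [0, 0, -0.033, 0, 0, 0, 0.8], [0, 0, -0.033, 0, 0, 0, 0.8]], "force": 25}}

```text
time: 5.15
tool_pos: [0.4657, -0.0545, 0.1039]
eef_rot: [-0.056, 3.141, 0.0]
force: [3.8, -2.1, -9.8]
gripper_width: 0.0272
```

```bash
python3 - <<'E'
from h import *
st(); P,R,s=meas()
P0,R0=onarc(0,.1)
for a in np.linspace(.08,.72,9): print(a.round(2),row(P0,R0,*onarc(a,.1)).round(3))
E
```

```text
t 5.15 P [ 0.4657 -0.0545  0.1039] ang 0.0005 toolang -0.0009 r 0.1696 tilt [0.0002 0.     0.    ] F [ 3.8 -2.1 -9.8] Ftan -2.2 w 0.0272
0.08 [-0.002  0.045  0.     0.     0.     0.051]
0.16 [-0.007  0.09   0.     0.     0.     0.102]
0.24 [-0.016  0.135  0.     0.     0.     0.153]
0.32 [-0.029  0.178  0.     0.     0.     0.204]
0.4 [-0.045  0.221  0.     0.     0.     0.255]
0.48 [-0.064  0.262  0.     0.     0.     0.306]
0.56 [-0.087  0.301  0.     0.     0.     0.357]
0.64 [-0.112  0.338  0.     0.     0.     0.407]
0.72 [-0.141  0.374  0.     0.     0.     0.458]
```

Request:
{"fn": "apply_moves", "kwargs": {"plan": [[0, 0.01, 0, 0, 0, 0.012, 0.8], [-0.001, 0.022, 0, 0, 0, 0.025, 0.8], [-0.002, 0.034, 0, 0, 0, 0.038, 0.8], [-0.002, 0.045, 0, 0, 0, 0.051, 0.8]]}}

```text
time: 5.65
tool_pos: [0.4659, -0.0407, 0.104]
eef_rot: [0.072, 3.141, -0.0]
force: [4.3, -2.1, -10.2]
gripper_width: 0.0273
```

```bash
python3 - <<'E'
from h import *
st()
P0,R0=onarc(.08,.1)
for a in np.linspace(.144,.72,10): print(a.round(3),row(P0,R0,*onarc(a,.1)).round(3))
E
```

```text
t 5.65 P [ 0.4659 -0.0407  0.104 ] ang 0.0819 toolang 0.0804 r 0.1695 tilt [ 0.0002 -0.      0.    ] F [  4.3  -2.1 -10.2] Ftan -1.9 w 0.0273
0.144 [-0.001  0.036  0.     0.     0.     0.041]
0.208 [-0.005  0.072  0.     0.     0.     0.081]
0.272 [-0.01   0.108  0.     0.     0.     0.122]
0.336 [-0.018  0.143  0.     0.     0.     0.163]
0.4 [-0.029  0.178  0.     0.     0.     0.204]
0.464 [-0.041  0.212  0.     0.     0.     0.244]
0.528 [-0.056  0.245  0.     0.     0.     0.285]
0.592 [-0.073  0.278  0.     0.     0.     0.326]
0.656 [-0.091  0.309  0.     0.     0.     0.367]
0.72 [-0.112  0.338  0.     0.     0.     0.407]
```

Request:
{"fn": "apply_moves", "kwargs": {"plan": [[-0.001, 0.036, 0, 0, 0, 0.041, 0.8], [-0.005, 0.072, 0, 0, 0, 0.081, 0.8], [-0.01, 0.108, 0, 0, 0, 0.122, 0.8], [-0.018, 0.143, 0, 0, 0, 0.163, 0.8], [-0.029, 0.178, 0, 0, 0, 0.204, 0.8], [-0.041, 0.212, 0, 0, 0, 0.244, 0.8], [-0.056, 0.245, 0, 0, 0, 0.285, 0.8], [-0.073, 0.278, 0, 0, 0, 0.326, 0.8], [-0.091, 0.309, 0, 0, 0, 0.367, 0.8], [-0.112, 0.338, 0, 0, 0, 0.407, 0.8]]}}

```text
time: 6.9
tool_pos: [0.5041, 0.0584, 0.104]
eef_rot: [1.057, 2.958, -0.002]
force: [5.0, -5.9, -9.7]
gripper_width: 0.0273
```

```bash
python3 -c "
from h import *
st()"
```

```text
t 6.9 P [0.5041 0.0584 0.104 ] ang 0.7197 toolang 0.7209 r 0.1693 tilt [ 0.0001 -0.0015  0.    ] F [ 5.  -5.9 -9.7] Ftan -1.4 w 0.0273
```

Request:
{"fn": "apply_moves", "kwargs": {"plan": [[0, 0, 0.003, 0, 0, 0, 0.8], [0, 0, 0.006, 0, 0, 0, 0.8], [0, 0, 0.007, 0, 0, 0, 0.8], [0, 0, 0.007, 0, 0, 0, 0.8]]}}

```text
time: 7.4
tool_pos: [0.5042, 0.0585, 0.102]
eef_rot: [1.054, 2.958, -0.001]
force: [5.1, -3.4, -8.8]
gripper_width: 0.0272
```

```bash
python3 -c "
from h import *
st()"
```

```text
t 7.4 P [0.5042 0.0585 0.102 ] ang 0.7203 toolang 0.7192 r 0.1692 tilt [ 0.0008 -0.0008  0.    ] F [ 5.1 -3.4 -8.8] Ftan 0.6 w 0.0272
```

Request:
{"fn": "apply_moves", "kwargs": {"plan": [[0, 0, 0.001, 0, 0, 0, 0.8], [0, 0, 0.002, 0, 0, 0, 0.8], [0, 0, 0.002, 0, 0, 0, 0.8]]}}

```text
time: 7.78
tool_pos: [0.5042, 0.0585, 0.1016]
eef_rot: [1.054, 2.958, -0.001]
force: [4.6, -3.7, -6.5]
gripper_width: 0.0278
```

```bash
python3 -c "
from h import *
st()"
```

```text
t 7.78 P [0.5042 0.0585 0.1016] ang 0.7203 toolang 0.7192 r 0.1692 tilt [ 0.0009 -0.0008  0.    ] F [ 4.6 -3.7 -6.5] Ftan 0.1 w 0.0278
```

Request:
{"fn": "apply_moves", "kwargs": {"plan": [[0, 0, 0.001, 0, 0, 0, 0.8], [0, 0, 0.002, 0, 0, 0, 0.8], [0, 0, 0.002, 0, 0, 0, 0.8]]}}

```text
time: 8.15
tool_pos: [0.5043, 0.0585, 0.1015]
eef_rot: [1.053, 2.958, -0.0]
force: [2.3, -4.1, 1.1]
gripper_width: 0.0275
```

```bash
python3 -c "
from h import *
st()"
```

```text
t 8.15 P [0.5043 0.0585 0.1015] ang 0.7207 toolang 0.7187 r 0.1692 tilt [ 0.0014 -0.0007  0.    ] F [ 2.3 -4.1  1.1] Ftan -1.7 w 0.0275
```

The pin now rests on the plate: Fz rose from −8.8 to about +1 N at 7 mm of draw. I'll open the jaws slightly so the knob is free to rise and fall between them.

Request:
{"fn": "apply_moves", "kwargs": {"plan": [[0, 0, 0, 0, 0, 0, 0.67], [0, 0, 0, 0, 0, 0, 0.66], [0, 0, 0, 0, 0, 0, 0.66], [0, 0, 0, 0, 0, 0, 0.66]]}}

```text
time: 8.65
tool_pos: [0.5037, 0.0591, 0.1007]
eef_rot: [-1.053, -2.959, -0.0]
force: [-0.6, -0.7, -0.5]
gripper_width: 0.0312
```

```bash
python3 - <<'E'
from h import *
st()
P0,R0=onarc(.72,.1)
for a in .72+np.arange(1,11)*.006: print(a.round(3),row(P0,R0,*onarc(a,.1)).round(4))
E
```

```text
t 8.65 P [0.5037 0.0591 0.1007] ang 0.7212 toolang 0.7183 r 0.17 tilt [-0.0003  0.0002  0.    ] F [-0.6 -0.7 -0.5] Ftan -1.0 w 0.0312
0.726 [-0.      0.0034  0.      0.      0.      0.0038]
0.732 [-0.      0.0068  0.      0.      0.      0.0076]
0.738 [-0.0001  0.0102  0.      0.      0.      0.0115]
0.744 [-0.0002  0.0136  0.      0.      0.      0.0153]
0.75 [-0.0003  0.017   0.      0.      0.      0.0191]
0.756 [-0.0004  0.0204  0.      0.      0.      0.0229]
0.762 [-0.0005  0.0238  0.      0.      0.      0.0267]
0.768 [-0.0007  0.0272  0.      0.      0.      0.0306]
0.774 [-0.0008  0.0306  0.      0.      0.      0.0344]
0.78 [-0.001   0.034   0.      0.      0.      0.0382]
```

Request:
{"fn": "apply_moves", "kwargs": {"plan": [[0, 0.0034, 0, 0, 0, 0.004, 0.66], [0, 0.0068, 0, 0, 0, 0.008, 0.66], [0, 0.0102, 0, 0, 0, 0.0115, 0.66], [0, 0.0136, 0, 0, 0, 0.0153, 0.66], [0, 0.017, 0, 0, 0, 0.019, 0.66], [0, 0.0204, 0, 0, 0, 0.023, 0.66], [-0.0005, 0.0238, 0, 0, 0, 0.0267, 0.66], [-0.0007, 0.0272, 0, 0, 0, 0.03, 0.66], [-0.0008, 0.0306, 0, 0, 0, 0.0344, 0.66], [-0.001, 0.034, 0, 0, 0, 0.038, 0.66]]}}

```text
time: 9.9
tool_pos: [0.5106, 0.0667, 0.1007]
eef_rot: [-1.142, -2.927, -0.0]
force: [-1.7, -3.1, -0.2]
gripper_width: 0.0311
```

```bash
cat > knob.py <<'E'
from h import *
import sys
st()
for n in("scene",):
    f,R,t=cam(n); b=find_in("knob_centre",n); m=cut_out("knob_centre",n)
    print([ (np.round(x["box"],1).tolist(),round(x["confidence"],2)) for x in b[:3]],[(x["box"],int(x["mask"].sum())) for x in m[:2]])
    P,_,_=meas()
    for z in(.122,.124,.130,.131): print(z,"top px",np.round(proj(f,R,t,[P[0],P[1],z]),1))
    r,c=map(int,proj(f,R,t,[P[0],P[1],.11]))
    w=f["frame"][r-45:r+45,c-60:c+60,::-1]
    cv2.imwrite(f"pics/{sys.argv[1]}.png",cv2.resize(w,None,fx=6,fy=6,interpolation=2)); print("crop origin",r-45,c-60)
E
python3 knob.py k1
```

```text
t 9.9 P [0.5106 0.0667 0.1007] ang 0.7813 toolang 0.7786 r 0.1698 tilt [-0.      0.0001  0.    ] F [-1.7 -3.1 -0.2] Ftan -3.5 w 0.0311
[] []
0.122 top px [165.6 290.5]
0.124 top px [165.  290.6]
0.13 top px [163.3 290.7]
0.131 top px [163.  290.7]
crop origin 124 230
```

View pics/k1.png

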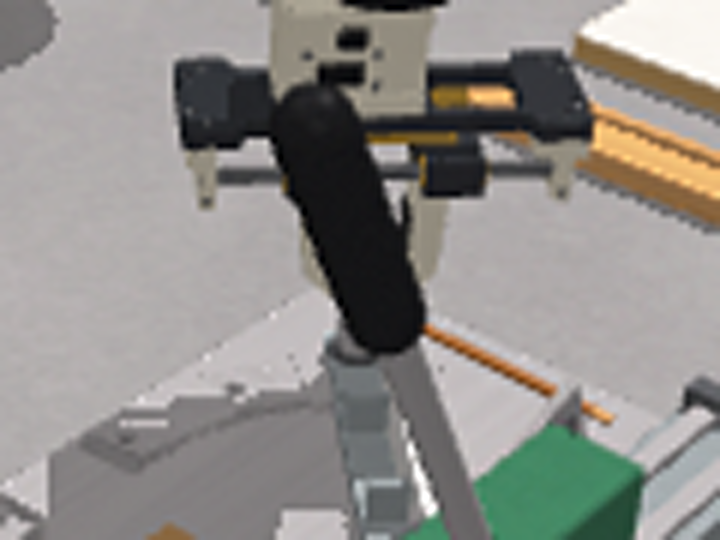

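The lever hides the knob in this view (crop centre about (360, 230)), but the fence clearly follows. The 3.5 N push matches a riding pin, so I'll go on in small steps and watch the force.

Request:
{"fn": "apply_moves", "kwargs": {"plan": [[0, 0.0034, 0, 0, 0, 0.004, 0.66], [0, 0.0068, 0, 0, 0, 0.008, 0.66], [0, 0.0102, 0, 0, 0, 0.0115, 0.66], [0, 0.0102, 0, 0, 0, 0.0115, 0.66]]}}

```text
time: 10.55
tool_pos: [0.5128, 0.0692, 0.1008]
eef_rot: [1.168, 2.916, 0.001]
force: [-0.4, 0.6, -0.2]
gripper_width: 0.0312
```

Request:
{"fn": "apply_moves", "kwargs": {"plan": [[0, 0.002, 0, 0, 0, 0.002, 0.66], [0, 0.004, 0, 0, 0, 0.0045, 0.66], [0, 0.004, 0, 0, 0, 0.0045, 0.66]]}}

```text
time: 10.92
tool_pos: [0.5137, 0.0699, 0.1009]
eef_rot: [1.178, 2.912, 0.001]
force: [0.7, 0.9, -0.3]
gripper_width: 0.0311
```

```bash
python3 -c "
from h import *
st()"
```

```text
t 10.93 P [0.5137 0.0699 0.1009] ang 0.8078 toolang 0.8033 r 0.1697 tilt [0.0008 0.0002 0.    ] F [ 0.7  0.9 -0.3] Ftan 1.1 w 0.0311
```

Request:
{"fn": "apply_moves", "kwargs": {"plan": [[0, 0.002, 0, 0, 0, 0.002, 0.66], [0, 0.003, 0, 0, 0, 0.0035, 0.66], [0, 0.003, 0, 0, 0, 0.0035, 0.66]]}}

```text
time: 11.3
tool_pos: [0.5141, 0.0704, 0.1007]
eef_rot: [1.186, 2.909, 0.0]
force: [-0.9, -0.9, -0.1]
gripper_width: 0.0314
```

```bash
python3 -c "
from h import *
st()"
```

```text
t 11.3 P [0.5141 0.0704 0.1007] ang 0.8117 toolang 0.8088 r 0.1698 tilt [0.0002 0.0001 0.    ] F [-0.9 -0.9 -0.1] Ftan -1.3 w 0.0314
```

Request:
{"fn": "apply_moves", "kwargs": {"plan": [[0, 0.002, 0, 0, 0, 0.002, 0.66], [0, 0.002, 0, 0, 0, 0.002, 0.66]]}}

```text
time: 11.55
tool_pos: [0.5146, 0.0708, 0.1007]
eef_rot: [1.191, 2.907, 0.0]
force: [-0.2, -1.0, 0.7]
gripper_width: 0.0311
```

Request:
{"fn": "apply_moves", "kwargs": {"plan": [[0, 0.002, 0, 0, 0, 0.002, 0.66], [0, 0.002, 0, 0, 0, 0.002, 0.66]]}}

```text
time: 11.8
tool_pos: [0.5149, 0.0712, 0.1007]
eef_rot: [-1.195, -2.905, 0.0]
force: [-1.0, -1.9, 0.8]
gripper_width: 0.0312
```

```bash
python3 -c "
from h import *
st()"
```

```text
t 11.8 P [0.5149 0.0712 0.1007] ang 0.8182 toolang 0.8151 r 0.1698 tilt [-0. -0.  0.] F [-1.  -1.9  0.8] Ftan -2.1 w 0.0312
```

Request:
{"fn": "apply_moves", "kwargs": {"plan": [[0, 0.0015, 0, 0, 0, 0.002, 0.66], [0, 0.0015, 0, 0, 0, 0.002, 0.66]]}}

```text
time: 12.05
tool_pos: [0.515, 0.0713, 0.1007]
eef_rot: [-1.2, -2.903, 0.001]
force: [-2.0, -3.8, 0.9]
gripper_width: 0.0313
```

Request:
{"fn": "apply_moves", "kwargs": {"plan": [[0, 0.0015, 0, 0, 0, 0.002, 0.66], [0, 0.0015, 0, 0, 0, 0.002, 0.66]]}}

```text
time: 12.3
tool_pos: [0.5151, 0.0714, 0.1007]
eef_rot: [-1.204, -2.901, 0.002]
force: [-1.1, -5.1, 3.1]
gripper_width: 0.0312
```

```bash
python3 -c "
from h import *
st()"
```

```text
t 12.3 P [0.5151 0.0714 0.1007] ang 0.8201 toolang 0.8213 r 0.1698 tilt [-0.001  -0.0007  0.    ] F [-1.1 -5.1  3.1] Ftan -4.4 w 0.0312
```

Request:
{"fn": "apply_moves", "kwargs": {"plan": [[0, 0.0015, 0, 0, 0, 0, 0.66], [0, 0.0015, 0, 0, 0, 0, 0.66]]}}

```text
time: 12.55
tool_pos: [0.5152, 0.0715, 0.1007]
eef_rot: [-1.204, -2.901, 0.003]
force: [-4.0, -6.0, 3.3]
gripper_width: 0.0312
```

```bash
python3 -c "
from h import *
st()"
```

```text
t 12.55 P [0.5152 0.0715 0.1007] ang 0.8206 toolang 0.8212 r 0.1698 tilt [-0.0016 -0.0011  0.    ] F [-4.  -6.   3.3] Ftan -7.1 w 0.0312
```

7 N with no motion means the pin is in the hole against its far wall. I'll back off, open and withdraw, then look.

Request:
{"fn": "apply_moves", "kwargs": {"plan": [[0, -0.004, 0, 0, 0, 0, 0.66], [0, -0.007, 0, 0, 0, 0, 0.66], [0, -0.007, 0, 0, 0, 0, 0.6], [0, -0.007, 0, 0, 0, 0, 0.4]]}}

```text
time: 13.05
tool_pos: [0.5145, 0.071, 0.1007]
eef_rot: [1.204, 2.901, 0.001]
force: [0.0, -0.1, 0.6]
gripper_width: 0.0426
```

Request:
{"fn": "apply_moves", "kwargs": {"plan": [[0, 0, 0, 0, 0, 0, 0.2], [0, 0, -0.1, 0, 0, 0, 0], [0, 0, -0.25, 0, 0, 0, 0], [0, 0, -0.4, 0, 0, 0, 0], [0.4, 0, -0.5, 0, 0, 0, 0], [0.5, 0.2, -0.5, 0, 0, 0, 0], [0.5, 0.4, -0.5, 0, 0, 0, 0], [0.5, 0.6, -0.5, 0, 0, 0, 0], [0.5, 0.6, -0.5, 0, 0, 0, 0]]}}

```text
time: 14.18
tool_pos: [0.5367, 0.3068, 0.2502]
eef_rot: [-1.201, -2.903, -0.001]
force: [-0.5, 0.4, -0.2]
gripper_width: 0.0916
```

```bash
python3 - <<'E'
from h import *
st()
fs={}
for n in("scene","top"):
    f,R,t=cam(n); fs[n]=f["frame"][:,:,::-1]
    print(n,[(np.round(x["pixel"],1),round(x["confidence"],2)) for x in landmark_of("knob_centre",n)[:3]])
    for a in(.8,.81):
        p=onarc(a,0)[0][:2]
        for z in(.092,.124,.099,.131): print(a,z,np.round(proj(f,R,t,[*p,z]),1))
a=fs["scene"][110:230,230:350]; b=fs["top"][140:260,180:300]
cv2.imwrite("pics/end1.png",cv2.resize(np.hstack([a,b]),None,fx=3.3,fy=3.3,interpolation=2))
cv2.imwrite("pics/full_scene.png",fs["scene"]);cv2.imwrite("pics/full_top.png",fs["top"])
E
```

```text
t 14.18 P [0.5367 0.3068 0.2502] ang 1.335 toolang 0.819 r 0.3689 tilt [0.0002 0.0006 0.    ] F [-0.5  0.4 -0.2] Ftan -0.4 w 0.0916
scene [(array([324.7, 138.1]), 0.62)]
0.8 0.092 [174.1 290.9]
0.8 0.124 [165.  291.6]
0.8 0.099 [172.1 291.1]
0.8 0.131 [163.  291.7]
0.81 0.092 [174.1 291.5]
0.81 0.124 [165.  292.1]
0.81 0.099 [172.1 291.6]
0.81 0.131 [162.9 292.3]
top []
0.8 0.092 [183.3 214.2]
0.8 0.124 [181.7 213.3]
0.8 0.099 [183. 214.]
0.8 0.131 [181.4 213. ]
0.81 0.092 [182.9 213.8]
0.81 0.124 [181.3 212.8]
0.81 0.099 [182.6 213.6]
0.81 0.131 [180.9 212.6]
```

View pics/end1.png

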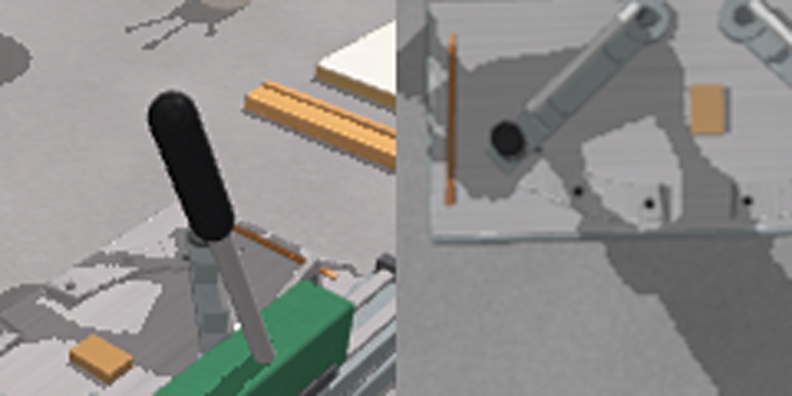

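The top view shows the fence at about 45° with the knob at full-image (182, 214), which matches an angle of about 0.80, and the pencil and offcut undisturbed. The lever hides the knob in the scene view. I'll check its height by touch instead: the top should be at 124 mm when home and 131 mm when riding.

```bash
python3 - <<'E'
from h import *
P,R,s=meas()
for z in(.2502,.145): print(row(P,R,*onarc(.806,z)).round(4))
E
```

```text
[-5.000e-01 -6.036e-01  2.000e-04 -8.000e-04 -3.000e-04 -9.400e-03]
[-5.002e-01 -6.032e-01  3.508e-01 -8.000e-04 -3.000e-04 -9.400e-03]
```

Request:
{"fn": "apply_moves", "kwargs": {"plan": [[-0.5, -0.6, 0, 0, 0, 0, 0.4], [-0.5, -0.6, 0, 0, 0, 0, 0.7], [-0.5, -0.6, 0, 0, 0, 0, 1], [-0.5, -0.604, 0, 0, 0, 0, 1], [-0.5, -0.604, 0, 0, 0, 0, 1], [-0.5, -0.604, 0.2, 0, 0, 0, 1], [-0.5, -0.604, 0.35, 0, 0, 0, 1], [-0.5, -0.604, 0.35, 0, 0, 0, 1], [-0.5, -0.604, 0.35, 0, 0, 0, 1]]}}

```text
time: 15.5
tool_pos: [0.5144, 0.0702, 0.1476]
eef_rot: [1.203, 2.899, 0.002]
force: [-0.0, 0.1, 0.4]
gripper_width: 0.0061
```

Request:
{"fn": "apply_moves", "kwargs": {"plan": [[0, 0, 0.02, 0, 0, 0, 1], [0, 0, 0.04, 0, 0, 0, 1], [0, 0, 0.045, 0, 0, 0, 1], [0, 0, 0.047, 0, 0, 0, 1], [0, 0, 0.047, 0, 0, 0, 1]]}}

```text
time: 16.12
tool_pos: [0.5136, 0.0698, 0.1317]
eef_rot: [1.204, 2.901, 0.0]
force: [0.5, -0.0, 0.1]
gripper_width: 0.0003
```

```bash
python3 -c "
from h import *
st()"
```

```text
t 16.12 P [0.5136 0.0698 0.1317] ang 0.8072 toolang 0.8214 r 0.1698 tilt [0.0002 0.0001 0.    ] F [ 0.5 -0.   0.1] Ftan 0.3 w 0.0003
```

Request:
{"fn": "apply_moves", "kwargs": {"plan": [[0, 0, 0.002, 0, 0, 0, 1], [0, 0, 0.004, 0, 0, 0, 1], [0, 0, 0.004, 0, 0, 0, 1]]}}

```text
time: 16.5
tool_pos: [0.5135, 0.0699, 0.1304]
eef_rot: [-1.204, -2.902, -0.0]
force: [0.8, -0.2, -0.2]
gripper_width: 0.0002
```

Request:
{"fn": "apply_moves", "kwargs": {"plan": [[0, 0, 0.002, 0, 0, 0, 1], [0, 0, 0.004, 0, 0, 0, 1], [0, 0, 0.004, 0, 0, 0, 1]]}}

```text
time: 16.88
tool_pos: [0.5135, 0.0699, 0.1292]
eef_rot: [-1.204, -2.901, -0.0]
force: [-0.1, -0.0, 0.0]
gripper_width: 0.0004
```

Request:
{"fn": "apply_moves", "kwargs": {"plan": [[0, 0, 0.002, 0, 0, 0, 1], [0, 0, 0.004, 0, 0, 0, 1], [0, 0, 0.004, 0, 0, 0, 1]]}}

```text
time: 17.25
tool_pos: [0.5135, 0.0699, 0.128]
eef_rot: [-1.204, -2.902, -0.0]
force: [-0.2, 0.3, 0.3]
gripper_width: 0.0003
```

Request:
{"fn": "apply_moves", "kwargs": {"plan": [[0, 0, 0.002, 0, 0, 0, 1], [0, 0, 0.004, 0, 0, 0, 1], [0, 0, 0.004, 0, 0, 0, 1]]}}

```text
time: 17.62
tool_pos: [0.5135, 0.0698, 0.1268]
eef_rot: [-1.204, -2.901, -0.0]
force: [1.0, -0.6, -0.0]
gripper_width: 0.0005
```

Request:
{"fn": "apply_moves", "kwargs": {"plan": [[0, 0, 0.002, 0, 0, 0, 1], [0, 0, 0.004, 0, 0, 0, 1], [0, 0, 0.004, 0, 0, 0, 1]]}}

```text
time: 18.0
tool_pos: [0.5135, 0.0699, 0.1256]
eef_rot: [-1.204, -2.901, -0.0]
force: [-0.7, 0.4, 0.1]
gripper_width: 0.0
```

There's no contact down to 125.6 mm, so the pin has dropped by at least 5.4 of its 7 mm with the spring still pushing it. I'll withdraw and take a final look.

Request:
{"fn": "apply_moves", "kwargs": {"plan": [[0, 0, -0.1, 0, 0, 0, 1], [0, 0, -0.25, 0, 0, 0, 1], [0, 0, -0.42, 0, 0, 0, 1], [0.4, 0, -0.42, 0, 0, 0, 1], [0.5, 0.2, -0.42, 0, 0, 0, 1], [0.5, 0.4, -0.42, 0, 0, 0, 0.5], [0.5, 0.6, -0.42, 0, 0, 0, 0], [0.5, 0.6, -0.42, 0, 0, 0, 0], [0.5, 0.6, -0.42, 0, 0, 0, 0]]}}

```text
time: 19.12
tool_pos: [0.5353, 0.3043, 0.2505]
eef_rot: [-1.202, -2.902, 0.001]
force: [0.4, -0.7, 0.0]
gripper_width: 0.036
```

```bash
python3 - <<'E'
from h import *
st()
f,R,t=cam("top"); im=f["frame"][:,:,::-1].copy(); g=cv2.cvtColor(f["frame"],cv2.COLOR_RGB2GRAY)
w=(g[172:192,203:224]<40).astype(np.uint8); k,l,s,ce=cv2.connectedComponentsWithStats(w); i=1+np.argmax(s[1:,4])
p=ray(f,R,t,(ce[i][1]+172,ce[i][0]+203),.117); d=p[:2]-PV; print(s[i],p,"ang",np.arctan2(d[1],-d[0])+YAW,np.hypot(*d))
o=cv2.imread("pics/top0.png"); print("bystander landmarks")
for q,z in(("offcut",.04),("pencil",.04),("bar",0),("square",0)):
    r=landmark_of(q,"top"); print(q,[(np.round(x["pixel"],1),ray(f,R,t,x["pixel"],z).round(3)) for x in r[:1]])
cv2.imwrite("pics/end2.png",np.hstack([o[60:300,60:440],im[60:300,60:440]]))
E
```

```text
t 19.12 P [0.5353 0.3043 0.2505] ang 1.3295 toolang 0.8197 r 0.3669 tilt [-0.0011 -0.0004  0.    ] F [ 0.4 -0.7  0. ] Ftan 0.1 w 0.036
[ 6  6 10  9 69] [0.51294149 0.06922255 0.117     ] ang 0.8018472476359338 0.16986132807364432
bystander landmarks
offcut [(array([171.9, 275. ]), array([ 0.558, -0.111,  0.04 ]))]
pencil [(array([167.8, 400.8]), array([ 0.575, -0.498,  0.04 ]))]
bar []
square [(array([134.8, 106.6]), array([0.677, 0.422, 0.   ]))]
```

View pics/end2.png

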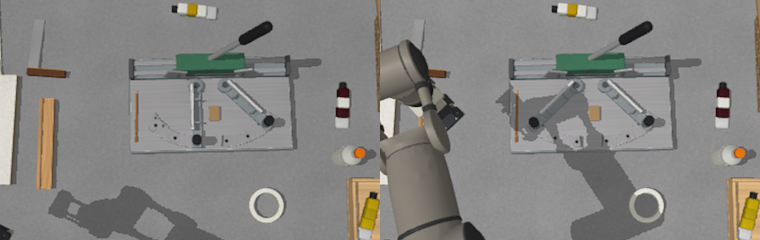

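The before/after top view shows the left knob at about (row 182, col 214), in the stop plate at 0.80 rad. The offcut, pencil, carriage, right fence and tape look unmoved. The robot is clear of everything, so I'm handing in.

```bash
python3 -c "
from plant import *
print(hand_in())"
```

```text
the job is handed in; nothing more can be done
None
```

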